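Slide the laden soldering board across the step onto the cooling stand

TASK

The soldering board has to go from the white hearth onto the lower metal cooling stand next to it. First take the white wax bottle off the stand and leave it standing upright on the bench beside the green tin; then push the board across the step, sliding it and never lifting it off, until it lies flat on the stand, between the two guide cheeks and overhanging no edge. The pot of pins stays standing on the board all the way; do not touch the pot or disturb the other things on the bench.

Things in the scene. Friction and masses are not known exactly. Their poses are not given: they have to be found in the camera images.
- hearth_top (a point): White ceramic soldering hearth in a dark steel frame, fixed, 250 mm (its x) by 130 mm (its y), flat top 30 mm above the bench; this point is the centre of its top. Its x axis points roughly away from the robot, its y axis towards the robot's left.
- stand_deck (a point): Slotted aluminium cooling stand, fixed, 266 mm (its x) by 135 mm (its y), deck 25 mm above the bench (5 mm below the hearth's top); this point is the deck's centre. It stands left or right of the hearth (at +y or -y of it), axes parallel to the hearth's, gap 5 to 10 mm. Open on both y sides, no stop there.
- cheek_near (a point): Steel guide cheek near the stand's -x end, fixed, 10 mm wide, top 10 mm above the deck, running along the stand's y over the middle 74 mm of its depth only, its ends splayed outwards; this point is the middle of its top. The two cheeks leave 229 mm free between them, 240 mm at the splayed mouths.
- cheek_far (a point): Steel guide cheek near the stand's +x end, fixed, 10 mm wide, top 10 mm above the deck, running along the stand's y over the middle 74 mm of its depth only, its ends splayed outwards; this point is the middle of its top. The two cheeks leave 229 mm free between them, 240 mm at the splayed mouths.
- board_center (a point): Grey flat soldering board, loose, about 0.4 kg, 117 mm (its x) by 213 mm (its y) by 12 mm thick, lying on the hearth with its long side (its y axis) roughly along the hearth's x, turned by up to 0.15 rad and up to 22 mm off centre towards the robot; this point is its centre, half-way up. It is too wide to grasp flat; it slides with ordinary friction when pushed at an edge.
- pin_pot_center (a point): Round clear pot packed with steel pins, loose, about 0.12 kg, 37 mm across and 42 mm high including the pins, standing on the board; this point is its centre, half-way up.
- wax_bottle_center (a point): White bottle with a white screw cap and a blue band, loose, about 0.09 kg, 34 mm across and 77 mm high, standing on the cooling stand's deck where the board has to go; this point is its centre, half-way up.
- green_tin_center (a point): Round closed green tin, loose, 73 mm across and 28 mm high, standing on the bench on the other side of the hearth from the cooling stand, with bare bench around it; this point is its centre, half-way up.
- brass_dish_center (a point): Shallow round brass dish, loose, 55 mm across and 14 mm high, on the bench at the left, not part of the job; centre, half-way up.
- red_case_center (a point): Red flat case, loose, 34 by 66 by 14 mm, on the bench at the left, not part of the job; centre, half-way up.
- loupe_center (a point): Folding loupe, loose, 26 by 64 by 15 mm, on the bench at the right, not part of the job; centre, half-way up.
- clear_cup_center (a point): Clear square cup, loose, 37 by 37 by 50 mm, standing on the bench at the right, not part of the job; centre, half-way up.
Not all that is in view belongs to the job. Leave any black look-alike of the part that bears wax_bottle_center alone. Of the things that look like the part that bears green_tin_center, the smaller one is meant.

How it is judged:
By the outcome, as a careful person would: the job done as asked, in the order asked, and still so for the second after the job is handed in, with the robot touching nothing.
It also fails if it takes over 64 s, if anything falls off the work surface, if the arm or the gripper's body presses on something with over 40 N, if the wrist force passes 120 N, or if a joint passes its speed limit or range.

ROBOT

A 7-joint arm with a two-finger parallel gripper is mounted at the origin on a cart in front of the work surface, level with it; the furniture and walls round the work are solid. World frame = base frame: x ahead of the robot, y to its left, z up, the work surface at z = 0. Lengths are in m, angles in degrees, forces in N, time in s.
With the tool pointing down it reaches from about 0.425 to 0.875 m from the base axis. Payload 4.7 kg.
Tool frame: the origin (TCP) lies at the very end of the fingers, on their centre line; the grasp point (between the pads) lies 19 mm behind it; z points along the fingers, y is the direction in which the jaws open and shut (so a half turn about z gives the same grasp; the last joint's range is limited). The gripper opens to 87 mm and grips with 3 to 60 N. Pads are 19 mm wide; open, the fingers measure 117 mm over their backs; the gripper's body (75 mm by 190 mm) begins 51 mm behind the grasp point.
Start: joints at [63.833, 18.392, -4.016, 83.108, 1.295, 78.541, -3.26], TCP at [0.295, -0.579, 0.223] pointing down, gripper open.
Joint ranges: [-163.93, 163.93], [-17.29, 119.83], [-79.2, 71.16], [3.27, 140.29], [-89.18, 269.18], [5.43, 117.66], [-154.24, 154.24]. Speed limits (degrees/s): [147.25, 147.25, 180, 180, 180, 180, 180].

INTERFACE

Orientations are given as [roll, pitch, yaw] about the fixed x, y, z axes, in that order (R = Rz(yaw) Ry(pitch) Rx(roll)).
In Python, from cell import monitor, read_camera, camera_info, env, look_for gives the robot as it stands.
- The arm moves only by the tool servo_tool, never from a script. Its argument "commands" is one flat list of numbers, 6 for each row, row after row: the shift along the tool's x, y, z in mm, then the turn, a rotation vector about the tool's x, y, z in degrees. A call has 1 to 10 rows; each row shifts and turns the commanded pose from where the row before left it, along the tool's axes as they then stand; what a row does not reach is not made up. A row lasts 1/10 s, in which the tool goes at most 50 mm and 8.59 degrees, less where a joint would pass 70% of its speed; a pose out of reach is approached as far as the arm can. A call is refused whole if a number of a shift passes 50 or a number of a turn 8.59, either way. A call with a gripper value outside its range is refused whole. "jaw" is the finger opening in mm, from 0 to 87, set as the call begins (left out, the last holds). The fingers move at their own pace and stop on an object; "newtons" is the grip in N (left out, the last holds). Time passes only in rows, so rows that do not move let the fingers close. It gives the time, the measured TCP pose, the force and the opening at its end, in the units of the state.
- monitor.get_obs(): the state, without advancing time (a new reading comes with each control period).
- read_camera(name): name is "scene" or "side" or "wrist"; returns (picture, depth): 480x640x3 uint8, red, green, blue; 480x640 float32, m along the optical axis (not along the pixel's ray), 0 where there is no reading.
- camera_info(name): a dict with "camera_matrix" (3x3 intrinsics, pixels), "R" (3x3) and "t" (3): a world point X has camera coordinates R X + t; the wrist camera has in their place "T_tool_cam" (4x4, takes a point from camera to tool coordinates, whose origin is the TCP and whose axes are the flange's). Camera axes: x right, y down, z forward; pixel columns grow to the right and rows downward; lengths in m; the calibration is good to about 2 mm. The wrist camera is an equidistant fisheye: a pixel r from the principal point sees the ray r / f radians off the axis. A picture is of the moment at which its call begins: read the wrist's pose just before it. camera_info takes no time and is no camera call.
- env.sign_off(): hands the job in, once; it reports no verdict.
Trained networks look in the newest picture that a camera, given by its name, has taken for a name from the list of things; names that differ only in an ending like _2 or _b are one class to them, and where a whole thing is asked for, a point or a joint stands for the part that bears it (a point fixed in the world has none). Each returns a list of dicts, best first, with "conf" (0 to 1); they miss things now and then, are a little off and sometimes report something else, mostly with a low value. They report only what shows in the picture. A call takes as long as a camera call. They do not tell look-alikes from the thing itself.
- look_for(camera, label): "box" ([left, top, width, height] in pixels, round what is visible of it).
The state is a dict: "time_s": time; "qpos": joint angles; "joint_velocities": joint speeds; "effort": joint torques, N m; "tool_pos": TCP position; "tool_rot": TCP orientation; "force": force on the tool from outside, world axes, zero at the start; "wrist_torque": the same for the moment, N m; "grip_width": finger opening in m.
Only numpy, scipy, OpenCV 4.12 (cv2) and the standard library are available. Lean on these libraries where they do the work, as an engineer would, in place of code of your own. Each camera call takes 0.05 s, during which the arm holds its last target.

## Working session

There is one attempt and no reset: what is moved stays moved. The work goes in short steps, Python scripts to look and compute and a tool call to move; the robot and the scene stay as the last step left them, time stands still between calls to the robot, and variables do not carry over. Pictures are saved under pics/ and viewed, and the job is handed in when it is done.

Besides the shell and the picture viewer there is one more tool, called after "Emit:" in YAML: its name, and indented under it one key for each argument. servo_tool: Moves the arm, as the interface text tells. Its arguments: {"type":"object","properties":{"commands":{"type":"array","items":{"type":"number"}},"jaw":{"type":"number"},"newtons":{"type":"number"}},"required":["commands"]}

```bash
ls; mkdir -p pics
python3 - <<'E'
from cell import monitor, read_camera, camera_info, env, look_for
import cv2,numpy as np
print(monitor.get_obs())
for n in ["scene","side","wrist"]:
    p,d=read_camera(n); cv2.imwrite(f"pics/{n}0.png",p[:,:,::-1]); np.save(f"pics/{n}0.npy",d)
    i=camera_info(n); print(n,i)
E
```

```text
pics
{'time_s': 0.0, 'qpos': array([63.83285778, 18.4396645 , -4.01369683, 83.17636007,  1.29734467,
       78.53891741, -3.25769411]), 'joint_velocities': array([ 0.01869852, -0.0017679 ,  0.01951105,  0.0236968 ,  0.07160011,
        0.01041913,  0.0266709 ]), 'effort': array([ 9.52438604e-04, -4.91292930e+01, -4.03137496e-01, -3.12530100e+01,
       -6.37513795e-02,  4.35461977e-02,  1.29146151e-04]), 'tool_pos': array([ 0.29451384, -0.57882836,  0.22144163]), 'tool_rot': array([-1.79890423e+02,  8.59386378e-03,  2.69779654e+01]), 'force': array([ 0.11053392, -0.40321351,  0.79771584]), 'wrist_torque': array([-0.05631306,  0.0326526 ,  0.02612624]), 'grip_width': 0.08688820646860061}
scene {'camera_matrix': array([[535.09831942,   0.        , 323.59027925],
       [  0.        , 535.09831942, 242.27140867],
       [  0.        ,   0.        ,   1.        ]]), 'R': array([[-0.67126688, -0.74097931, -0.01872013],
       [-0.39898079,  0.38249844, -0.83337223],
       [ 0.624672  , -0.5519462 , -0.55239505]]), 't': array([0.36659297, 0.30199176, 0.79111143])}
side {'camera_matrix': a
[... 192 characters left out ...]
 -0.01060427],
       [-0.08709449, -0.67154454, -0.73582776],
       [ 0.07909769,  0.73164096, -0.67708571]]), 't': array([-0.52628677,  0.0845105 ,  1.25902617])}
wrist {'camera_matrix': array([[371.64829954,   0.        , 321.91853157],
       [  0.        , 371.64829954, 233.94986784],
       [  0.        ,   0.        ,   1.        ]]), 'T_tool_cam': array([[ 6.39698484e-04, -9.66458166e-01, -2.56823293e-01,
         6.92208955e-02],
       [ 9.99999795e-01,  6.17364744e-04,  1.67590544e-04,
         6.62018818e-04],
       [-3.41560333e-06, -2.56823348e-01,  9.66458363e-01,
        -1.62683913e-01],
       [ 0.00000000e+00,  0.00000000e+00,  0.00000000e+00,
         1.00000000e+00]])}
```

View pics/scene0.png

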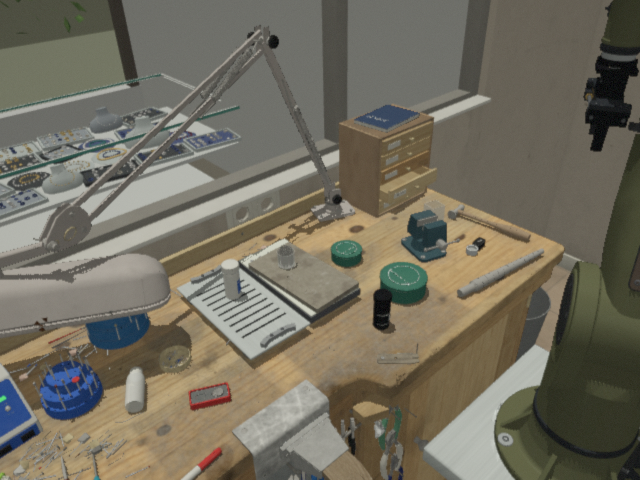

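View pics/side0.png

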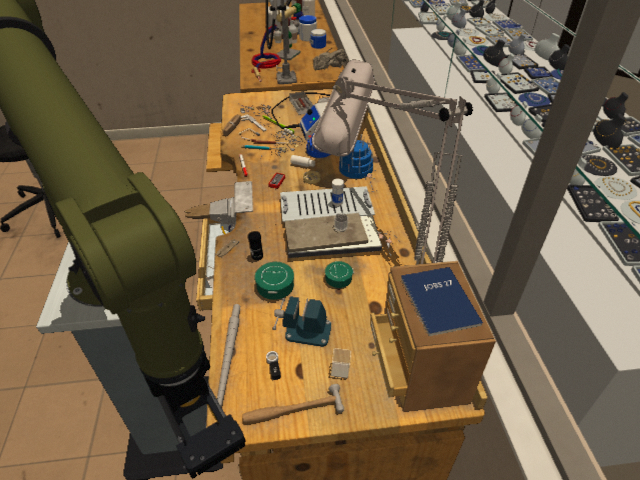

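View pics/wrist0.png

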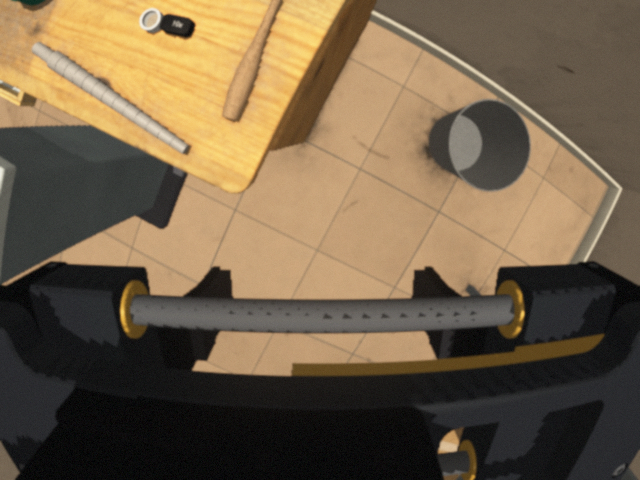

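The scene view shows the wax bottle at (231,280), the pot at (287,256) on the board at (305,275), the stand to its left, the small green tin at (347,253), a large green tin at (403,282) and a black bottle at (382,308). Next I'll measure their positions.

```bash
cat > h.py <<'E'
import numpy as np,cv2
from cell import monitor, read_camera, camera_info, env, look_for
def cloud(n,d):
    i=camera_info(n);K=i["camera_matrix"]
    v,u=np.mgrid[0:480,0:640]
    P=np.stack([(u-K[0,2])/K[0,0]*d,(v-K[1,2])/K[1,1]*d,d],-1)
    W=(P-i["t"])@i["R"]
    W[d<=0]=np.nan
    return W
def pix(n,X):
    i=camera_info(n);K=i["camera_matrix"];c=i["R"]@np.array(X)+i["t"];c=K@c;return c[:2]/c[2]
def ray(n,uv,z):
    i=camera_info(n);K=i["camera_matrix"]
    r=i["R"].T@np.linalg.inv(K)@np.array([uv[0],uv[1],1.]);o=-i["R"].T@i["t"]
    return o+r*(z-o[2])/r[2]
E
python3 - <<'E'
from h import *
for n in ["scene","side"]:
    d=np.load(f"pics/{n}0.npy");W=cloud(n,d)
    for l in ["board_center","pin_pot_center","wax_bottle_center","green_tin_center","brass_dish_center","red_case_center","loupe_center","clear_cup_center"]:
        for r in look_for(n,l)[:2]:
            b=r["box"];u,v,w,h=[int(round(x)) for x in b]
            c=W[v+h//4:v+h-h//4+1,u+w//4:u+w-w//4+1].reshape(-1,3)
            c=W[v:v+h,u:u+w].reshape(-1,3)
            print(n,l,round(r["conf"],2),[round(x) for x in b],np.round(np.nanmedian(c,0),3),np.round(np.nanpercentile(c[:,2],[5,95]),3))
# ortho
S=1000;x0,x1,y0,y1=0.35,0.95,-0.35,0.45
for n in ["scene","side"]:
    d=np.load(f"pics/{n}0.npy");im=cv2.imread(f"pics/{n}0.png")
    i=camera_info(n)
    for z in [0.03]:
        X,Y=np.meshgrid(np.arange(x1,x0,-.001),np.arange(y1,y0,-.001),indexing='ij')
        P=np.stack([X,Y,np.full_like(X,z)],-1)@i["R"].T+i["t"]
        uv=P@i["camera_matrix"].T;uv=(uv[...,:2]/uv[...,2:]).astype(np.float32)
        o=cv2.remap(im,uv[...,0],uv[...,1],cv2.INTER_LINEAR)
        for k in range(0,int((y1-y0)*1000),100): cv2.putText(o,f"{y1-k/1000:.2f}",(k,10),0,.35,(0,0,255));cv2.line(o,(k,0),(k,600),(0,0,255),1) if 0 else None
        for k in range(0,600,100): cv2.putText(o,f"{x1-k/1000:.2f}",(0,k+10),0,.35,(0,0,255))
        cv2.imwrite(f"pics/ortho_{n}.png",o)
E
```

```text
scene board_center 0.7 [249, 245, 111, 71] [0.553 0.054 0.029] [-0.004  0.042]
scene board_center 0.61 [274, 244, 20, 26] [0.604 0.055 0.058] [0.028 0.079]
scene pin_pot_center 0.78 [275, 246, 21, 24] [0.601 0.055 0.06 ] [0.038 0.079]
scene wax_bottle_center 0.96 [373, 290, 22, 41] [0.368 0.015 0.034] [-0.004  0.076]
scene wax_bottle_center 0.71 [221, 259, 18, 40] [0.609 0.184 0.067] [0.021 0.1  ]
scene green_tin_center 0.95 [380, 263, 47, 41] [ 0.4   -0.089  0.035] [-0.003  0.074]
scene brass_dish_center 0.81 [157, 345, 31, 27] [0.568 0.345 0.001] [-0.004  0.01 ]
scene brass_dish_center 0.16 [329, 241, 33, 25] [ 0.573 -0.089  0.023] [-0.004  0.027]
scene red_case_center 0.68 [190, 382, 41, 30] [0.442 0.343 0.005] [-0.005  0.01 ]
scene red_case_center 0.62 [424, 199, 18, 18] [ 0.544 -0.36   0.041] [-0.004  0.083]
scene loupe_center 0.75 [466, 238, 18, 18] [ 0.398 -0.336  0.005] [-0.005  0.013]
scene clear_cup_center 0.81 [426, 200, 20, 18] [ 0.532 -0.367  0.04 ] [-0.004  0.083]
side board_center 0.83 [285, 212, 79, 41] [0.56  0.035 0.043] [0.024 0.061]
side pin_pot_center 0.56 [335, 
[... 166 characters left out ...]
0, 83, 42] [0.561 0.04  0.043] [0.024 0.059]
side green_tin_center 0.96 [256, 261, 37, 36] [ 0.416 -0.112  0.039] [0.    0.042]
side green_tin_center 0.76 [323, 262, 32, 23] [ 0.578 -0.101  0.028] [-0.     0.032]
side brass_dish_center 0.69 [280, 189, 95, 28] [0.588 0.176 0.027] [0.002 0.057]
side brass_dish_center 0.47 [304, 170, 14, 14] [0.557 0.353 0.006] [-0.     0.015]
side red_case_center 0.43 [268, 171, 16, 18] [0.444 0.343 0.007] [-0.002  0.015]
side red_case_center 0.22 [278, 186, 100, 35] [0.589 0.174 0.027] [0.    0.071]
side loupe_center 0.6 [268, 349, 12, 31] [ 0.401 -0.338  0.013] [-0.001  0.018]
side clear_cup_center 0.68 [333, 344, 15, 32] [ 0.543 -0.346  0.024] [0.    0.051]
```

View pics/ortho_scene.png

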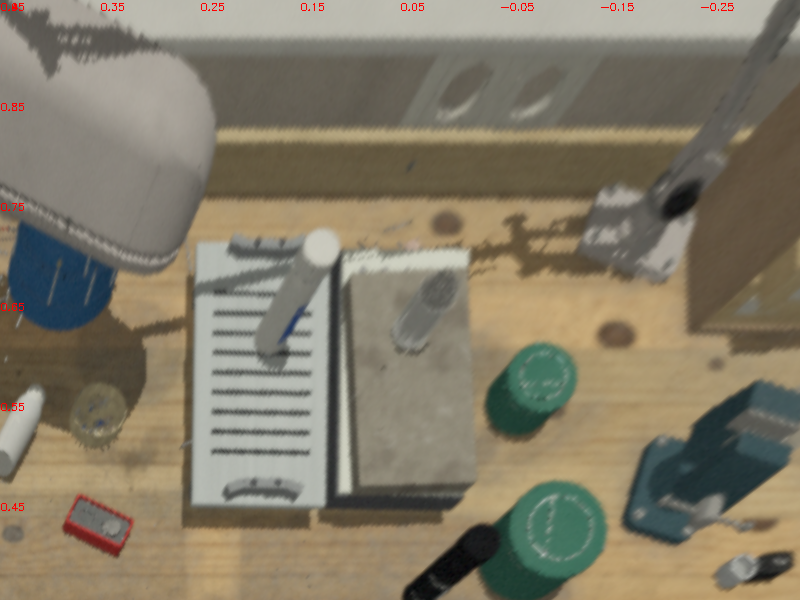

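View pics/ortho_side.png

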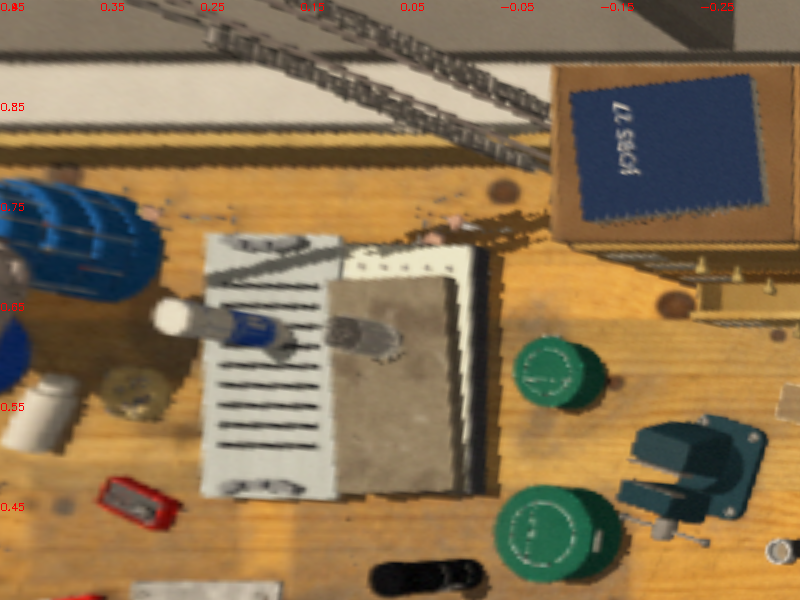

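```bash
cat >> h.py <<'E'
def ortho(im,n,z,x0,x1,y0,y1,s=.0005):
    i=camera_info(n)
    X,Y=np.meshgrid(np.arange(x1,x0,-s),np.arange(y1,y0,-s),indexing='ij')
    P=np.stack([X,Y,np.full_like(X,z)],-1)@i["R"].T+i["t"]
    uv=P@i["camera_matrix"].T;uv=(uv[...,:2]/uv[...,2:]).astype(np.float32)
    return cv2.remap(im,uv[...,0],uv[...,1],cv2.INTER_CUBIC)
E
python3 - <<'E'
from h import *
for z in [25,30,42]:
    o=[]
    for n in ["scene","side"]:
        im=cv2.imread(f"pics/{n}0.png")
        a=ortho(im,n,z/1000,.43,.73,-.06,.28,.00085)
        for k in range(0,7): 
            c=int((.28-(-0.04+.05*k))/.00085); cv2.line(a,(c,0),(c,a.shape[0]),(0,0,255),1);cv2.putText(a,f"{-0.04+.05*k:.2f}",(c,10),0,.35,(255,0,0))
            r=int((.73-(.45+.05*k))/.00085); cv2.line(a,(0,r),(a.shape[1],r),(0,0,255),1);cv2.putText(a,f"{.45+.05*k:.2f}",(0,r),0,.35,(255,0,0))
        o.append(a)
    cv2.imwrite(f"pics/o{z}.png",np.hstack(o)[:,:800])
d=np.load("pics/scene0.npy");W=cloud("scene",d)
for n in ["scene","side"]:
    W=cloud(n,np.load(f"pics/{n}0.npy")).reshape(-1,3)
    def med(x0,x1,y0,y1):
        m=(W[:,0]>x0)&(W[:,0]<x1)&(W[:,1]>y0)&(W[:,1]<y1); return np.round(np.percentile(W[m,2],[10,50,90]),4),m.sum()
    print(n,"bench",med(.45,.55,-.06,-.03),"deck",med(.5,.55,.16,.22),"board",med(.5,.55,.03,.08),"tin",med(.57,.59,-.12,-.09))
    m=(W[:,0]>.4)&(W[:,0]<.85)&(W[:,1]>-.3)&(W[:,1]<.5)&(W[:,2]>.12)
    Q=W[m]; print("tall",len(Q),np.round(np.percentile(Q,[1,10,50,90,99],axis=0),2).tolist())
E
```

```text
scene bench (array([-0.0048, -0.0032, -0.0016]), np.int64(184)) deck (array([0.021 , 0.0225, 0.0241]), np.int64(572)) board (array([0.0379, 0.0394, 0.0408]), np.int64(383)) tin (array([0.0234, 0.0252, 0.0266]), np.int64(67))
tall 19170 [[0.57, -0.29, 0.12], [0.59, -0.27, 0.13], [0.67, 0.36, 0.19], [0.79, 0.47, 0.38], [0.85, 0.5, 0.45]]
side bench (array([-0.0015,  0.0011,  0.0034]), np.int64(281)) deck (array([0.0246, 0.0268, 0.0294]), np.int64(213)) board (array([0.0416, 0.044 , 0.0462]), np.int64(221)) tin (array([0.0274, 0.0294, 0.0318]), np.int64(72))
tall 7721 [[0.58, -0.3, 0.12], [0.63, -0.23, 0.13], [0.75, -0.02, 0.22], [0.83, 0.41, 0.42], [0.85, 0.48, 0.46]]
```

View pics/o25.png

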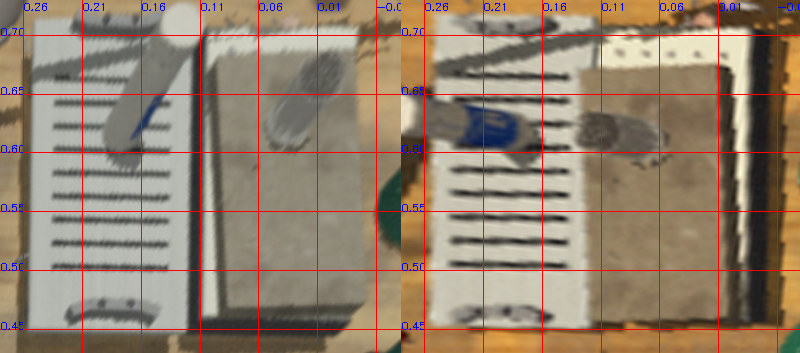

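View pics/o42.png

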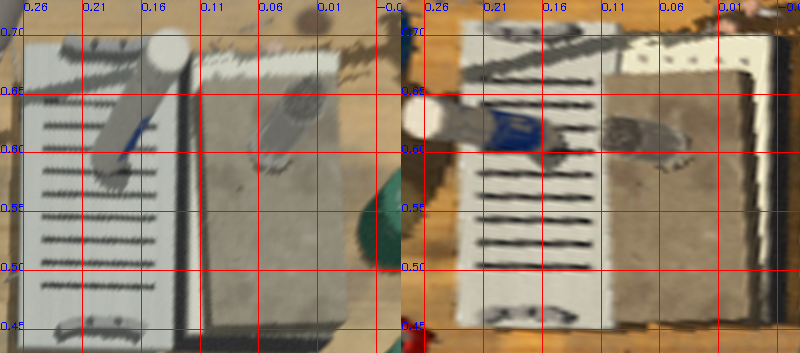

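View pics/o30.png

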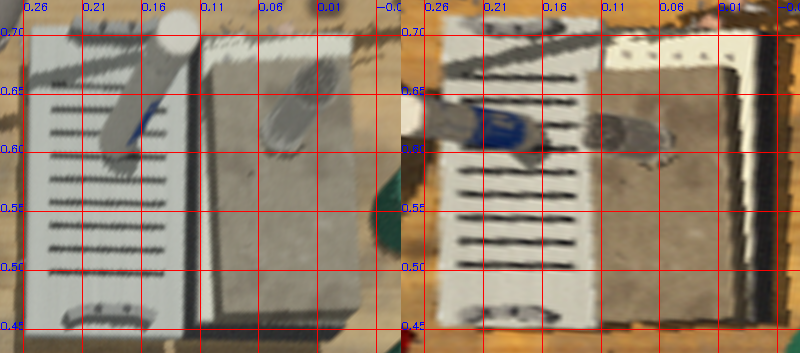

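Run:
```python
from h import *
from scipy.optimize import least_squares
Ws={n:cloud(n,np.load(f"pics/{n}0.npy")).reshape(-1,3) for n in ["scene","side"]}
A=np.vstack(list(Ws.values())); A=A[~np.isnan(A[:,0])]
# height map 5cm cells, max z for z>.1
m=(A[:,0]>.35)&(A[:,0]<.85)&(A[:,1]>-.45)&(A[:,1]<.5)
B=A[m]
H=np.full((10,19),0.);L=np.full((10,19),9.)
for x,y,z in B:
    i=int((x-.35)/.05);j=int((y+.45)/.05)
    H[i,j]=max(H[i,j],z)
    if z>.12: L[i,j]=min(L[i,j],z)
print("y cols",[round(-.425+.05*j,2) for j in range(19)])
for i in range(9,-1,-1): print(round(.375+.05*i,2),[(int(H[i,j]*100),int(L[i,j]*100) if L[i,j]<9 else '-') for j in range(19)])
def fit(c,r,z0,z1,R=.05):
    for n,W in Ws.items():
        m=(np.hypot(W[:,0]-c[0],W[:,1]-c[1])<R)&(W[:,2]>z0)&(W[:,2]<z1)
        Q=W[m]
        f=lambda p:np.hypot(Q[:,0]-p[0],Q[:,1]-p[1])-r
        s=least_squares(f,c,loss='soft_l1',f_scale=.001)
        top=W[np.hypot(W[:,0]-s.x[0],W[:,1]-s.x[1])<r*.6]; top=top[top[:,2]>z0]
        print(n,len(Q),np.round(s.x,4),"rms",np.sqrt(np.mean(s.fun**2)).round(4),"ztop",np.percentile(top[:,2],95).round(4))
print("bottle");fit([.607,.174],.017,.045,.08,.04)
print("pot");fit([.605,.05],.0185,.05,.08,.035)
print("tin");fit([.577,-.1],.0365,.006,.02,.06)
print("big");fit([.41,-.1],.05,.006,.03,.08)
print("black");fit([.37,.01],.017,.01,.06,.04)
```

```text
y cols [-0.42, -0.38, -0.32, -0.27, -0.22, -0.17, -0.12, -0.07, -0.02, 0.03, 0.08, 0.13, 0.18, 0.23, 0.28, 0.33, 0.38, 0.43, 0.48]
0.82 [(13, 12), (72, 12), (72, 12), (13, 12), (13, 12), (29, 12), (41, 12), (46, 12), (45, 12), (42, 12), (13, 12), (13, 12), (13, 12), (13, 12), (13, 12), (13, 12), (13, 12), (13, 12), (13, 12)]
0.78 [(22, 21), (23, 20), (22, 20), (22, 12), (15, 13), (28, 12), (44, 19), (46, 34), (45, 38), (43, 37), (41, 35), (40, 34), (11, '-'), (11, '-'), (11, '-'), (11, '-'), (11, '-'), (11, '-'), (13, 13)]
0.73 [(22, 16), (23, 16), (22, 21), (22, 12), (9, '-'), (22, 12), (24, 19), (0, '-'), (3, '-'), (3, '-'), (39, 35), (39, 33), (38, 31), (36, 29), (35, 28), (33, 28), (16, 12), (19, 12), (20, 12)]
0.68 [(22, 12), (22, 12), (22, 12), (21, 12), (0, '-'), (0, '-'), (0, '-'), (0, '-'), (4, '-'), (4, '-'), (4, '-'), (4, '-'), (4, '-'), (4, '-'), (33, 12), (33, 12), (31, 12), (30, 18), (27, 19)]
0.62 [(21, 12), (21, 12), (21, 12), (21, 12), (0, '-'), (0, '-'), (3, '-'), (3, '-'), (4, '-'), (8, '-'), (8, '-'), (4, '-'), (10, '-'), (3, '-'), (16, 12), (19, 12), (19, 16), (2
[... 815 characters left out ...]
'), (2, '-'), (1, '-'), (0, '-'), (0, '-'), (3, '-'), (4, '-'), (4, '-'), (8, '-'), (8, '-'), (0, '-'), (0, '-'), (1, '-'), (1, '-'), (0, '-'), (1, '-'), (1, '-'), (0, '-'), (0, '-')]
bottle
scene 239 [0.6182 0.1768] rms 0.0013 ztop 0.1012
side 104 [0.6169 0.1802] rms 0.0021 ztop 0.1062
pot
scene 307 [0.6069 0.05  ] rms 0.0053 ztop 0.0802
side 163 [0.6062 0.0516] rms 0.0051 ztop 0.0859
tin
scene 155 [ 0.5812 -0.0992] rms 0.0018 ztop 0.0269
side 102 [ 0.5787 -0.0934] rms 0.0027 ztop 0.0325
big
scene 344 [ 0.4193 -0.105 ] rms 0.0021 ztop 0.0381
side 233 [ 0.4162 -0.0975] rms 0.0023 ztop 0.0428
black
scene 346 [0.3752 0.008 ] rms 0.0012 ztop 0.0768
side 173 [0.3736 0.0113] rms 0.0015 ztop 0.081
```

Emit:
servo_tool:
  commands: [25,-23,-5,0,0,0,25,-23,-5,0,0,0,25,-23,-5,0,0,0,25,-23,-5,0,0,0,25,-23,-5,0,0,0,25,-23,-5,0,0,0,25,-23,-5,0,0,0,25,-23,-5,0,0,0,25,-23,-5,0,0,0,25,-23,-5,0,0,0]
  jaw: 60
  newtons: 15

```text
time_s: 1.95
tool_pos: [0.4136, -0.2596, 0.273]
tool_rot: [180.0, -0.0, 27.0]
force: [0.9, -0.7, 0.9]
grip_width: 0.0599
```

Emit:
servo_tool:
  commands: [25,-23,-5,0,0,0,25,-23,-5,0,0,0,25,-23,-5,0,0,0,25,-23,-5,0,0,0,25,-23,-5,0,0,0,25,-23,0,0,0,0,25,-23,0,0,0,0,25,-23,0,0,0,0,25,-23,0,0,0,0,20,-23,0,0,0,0]

```text
time_s: 2.95
tool_pos: [0.5278, 0.0568, 0.2977]
tool_rot: [180.0, -0.0, 27.0]
force: [0.1, -0.2, -0.1]
grip_width: 0.06
```

Emit:
servo_tool:
  commands: [0,0,0,0,0,-8,0,0,0,0,0,-8,0,0,0,0,0,-8,0,0,0,0,0,-8,0,0,0,0,0,-8,0,0,0,0,0,-8,0,0,0,0,0,-8,0,0,0,0,0,-7,0,0,0,0,0,0,0,0,0,0,0,0]

```text
time_s: 3.95
tool_pos: [0.5273, 0.0551, 0.2976]
tool_rot: [180.0, 0.0, 89.8]
force: [-0.1, 0.4, 0.1]
grip_width: 0.0603
```

```bash
cat >> h.py <<'E'
from scipy.spatial.transform import Rotation as Rn
def wpose():
    o=monitor.get_obs();T=np.eye(4);T[:3,:3]=Rn.from_euler('xyz',o["tool_rot"],degrees=True).as_matrix();T[:3,3]=o["tool_pos"]
    return T@camera_info("wrist")["T_tool_cam"]
def wortho(im,Tc,z,x0,x1,y0,y1,s):
    K=camera_info("wrist")["camera_matrix"]
    X,Y=np.meshgrid(np.arange(x1,x0,-s),np.arange(y1,y0,-s),indexing='ij')
    P=(np.stack([X,Y,np.full_like(X,z)],-1)-Tc[:3,3])@Tc[:3,:3]
    r=np.hypot(P[...,0],P[...,1]);th=np.arctan2(r,P[...,2]);k=K[0,0]*th/np.maximum(r,1e-9)
    return cv2.remap(im,(P[...,0]*k+K[0,2]).astype(np.float32),(P[...,1]*k+K[1,2]).astype(np.float32),cv2.INTER_CUBIC)
def grid(a,x1,y1,s,st=.05):
    H,W=a.shape[:2]
    for v in np.arange(np.ceil((y1-W*s)/st)*st,y1,st):
        c=int((y1-v)/s);cv2.line(a,(c,0),(c,H),(0,0,255),1);cv2.putText(a,f"{v:.2f}",(c,10),0,.35,(255,0,0))
    for v in np.arange(np.ceil((x1-H*s)/st)*st,x1,st):
        c=int((x1-v)/s);cv2.line(a,(0,c),(W,c),(0,0,255),1);cv2.putText(a,f"{v:.2f}",(0,c),0,.35,(255,0,0))
    return a
E
python3 - <<'E'
from h import *
Tc=wpose();p,d=read_camera("wrist");np.savez("pics/w1.npz",p=p,d=d,Tc=Tc)
im=p[:,:,::-1].copy();cv2.imwrite("pics/w1.png",im)
a=grid(wortho(im,Tc,.025,.43,.73,-.15,.28,.0006),.73,.28,.0006);cv2.imwrite("pics/w1o25.png",a)
a=grid(wortho(im,Tc,.042,.43,.73,-.15,.28,.0006),.73,.28,.0006);cv2.imwrite("pics/w1o42.png",a)
E
```

```text
(no output)
```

View pics/w1.png

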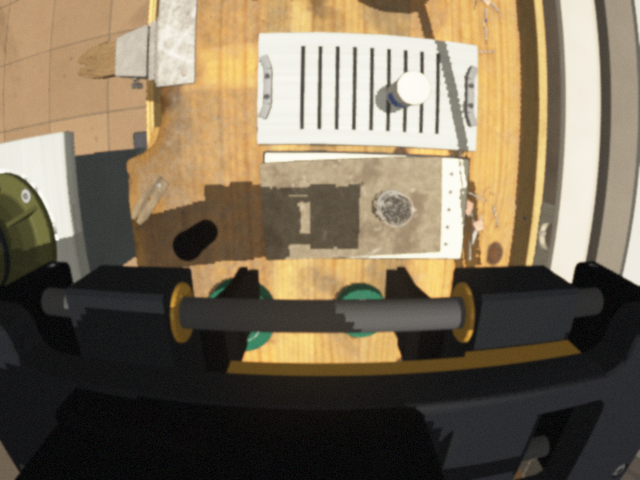

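View pics/w1o25.png

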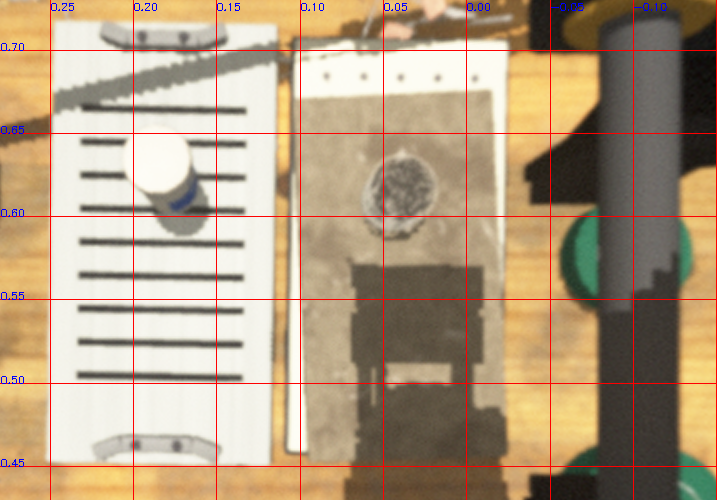

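View pics/w1o42.png

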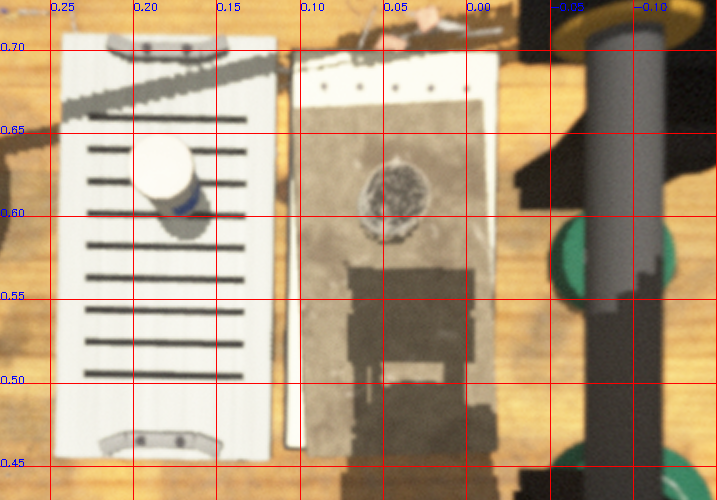

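Run:
```python
from h import *
f=np.load("pics/w1.npz");p,d,Tc=f["p"],f["d"],f["Tc"]
K=camera_info("wrist")["camera_matrix"]
v,u=np.mgrid[0:480,0:640];a,b=(u-K[0,2])/K[0,0],(v-K[1,2])/K[1,1];th=np.hypot(a,b)
t=np.tan(th)/np.maximum(th,1e-9)
P=np.stack([a*t*d,b*t*d,d],-1);W=P@Tc[:3,:3].T+Tc[:3,3];W[d<=0]=np.nan
m=(np.hypot(W[...,0]-.618,W[...,1]-.178)<.04)&(W[...,2]>.09)
print("cap",m.sum(),np.nanmedian(W[m],0),(np.percentile(W[m][:,:2],2,axis=0)+np.percentile(W[m][:,:2],98,axis=0))/2)
m=(np.hypot(W[...,0]-.607,W[...,1]-.05)<.04)&(W[...,2]>.06)
print("pot",m.sum(),np.nanmedian(W[m],0))
def med(x0,x1,y0,y1):
    m=(W[...,0]>x0)&(W[...,0]<x1)&(W[...,1]>y0)&(W[...,1]<y1);return np.nanmedian(W[m][:,2]).round(4)
print("deck",med(.52,.57,.15,.21),"board",med(.5,.55,.08,.095),"hearth",med(.68,.69,.03,.09),"bench",med(.5,.6,-.05,-.035))
im=p[:,:,::-1].copy()
o=grid(wortho(im,Tc,.102,.57,.67,.12,.24,.0003),.67,.24,.0003,.02);o2=grid(wortho(im,Tc,.06,.57,.67,.12,.24,.0003),.67,.24,.0003,.02)
cv2.imwrite("pics/cap.png",np.hstack([o,o2]))
```

```text
cap 969 [0.61425871 0.17445173 0.10244046] [0.61484931 0.17475802]
pot 20509 [0.59357694 0.06122033 0.40201549]
deck 0.0256 board 0.3871 hearth 0.0305 bench -0.0002
```

View pics/cap.png

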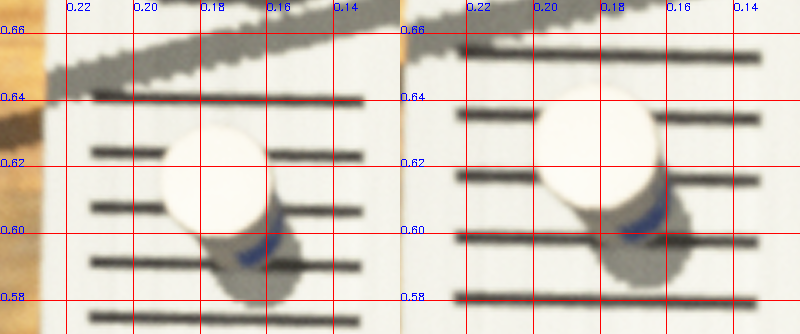

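Candidates for the wax bottle are:
- white standing bottle: scene (231,280), wrist (410,90)
- black bottle: scene (382,308)
- white tube lying down: scene (135,390)

The close crop shows a white cap and blue band standing on the deck, so I'm taking that one. Candidates for the tin are the small one at scene (347,253) and the big one at (403,282). The small one is meant.

Emit:
servo_tool:
  commands: [0,0,30,0,0,0,0,0,35,0,0,0,0,0,35,0,0,0,20,10,30,0,0,0,25,15,0,0,0,0,25,20,0,0,0,0,25,20,0,0,0,0,25,23,0,0,0,0,0,0,0,0,0,0,0,0,0,0,0,0]

```text
time_s: 5.0
tool_pos: [0.6151, 0.1757, 0.1669]
tool_rot: [-179.9, -0.0, 90.0]
force: [-0.9, -0.5, 0.2]
grip_width: 0.0601
```

Emit:
servo_tool:
  commands: [0,0,15,0,0,0,0,0,20,0,0,0,0,0,20,0,0,0,0,0,20,0,0,0,0,0,20,0,0,0,0,0,15,0,0,0,0,0,0,0,0,0,0,0,0,0,0,0]

```text
time_s: 5.8
tool_pos: [0.6153, 0.1745, 0.0576]
tool_rot: [-180.0, 0.0, 89.9]
force: [0.1, -0.1, 0.2]
grip_width: 0.0599
```

Emit:
servo_tool:
  commands: [0,0,0,0,0,0,0,0,0,0,0,0,0,0,0,0,0,0,0,0,0,0,0,0,0,0,0,0,0,0,0,0,0,0,0,0,0,0,0,0,0,0]
  jaw: 20
  newtons: 15

```text
time_s: 6.5
tool_pos: [0.6157, 0.1752, 0.0578]
tool_rot: [180.0, -0.0, 90.0]
force: [0.2, 0.4, 2.2]
grip_width: 0.0322
```

Emit:
servo_tool:
  commands: [0,0,-10,0,0,0,0,0,-20,0,0,0,0,-5,-25,0,0,0,-10,-10,-25,0,0,0,-20,-13,-20,0,0,0,-30,0,0,0,0,0,-35,0,0,0,0,0,-35,0,0,0,0,0,-35,0,0,0,0,0,-35,0,0,0,0,0]

```text
time_s: 7.5
tool_pos: [0.5869, -0.0261, 0.1581]
tool_rot: [180.0, 0.0, 90.0]
force: [-0.2, -0.4, -1.1]
grip_width: 0.0326
```

Emit:
servo_tool:
  commands: [-35,0,0,0,0,0,-35,0,0,0,0,0,-30,0,0,0,0,0,-20,0,0,0,0,0,-15,0,0,0,0,0,-4,0,0,0,0,0,0,0,0,0,0,0,0,0,0,0,0,0]

```text
time_s: 8.3
tool_pos: [0.5874, -0.1619, 0.1577]
tool_rot: [180.0, -0.1, 90.1]
force: [0.5, 0.1, -1.7]
grip_width: 0.0325
```

Run:
```python
from h import *
o=monitor.get_obs();print(o["tool_pos"],o["tool_rot"],o["qpos"],o["grip_width"],o["force"])
p,d=read_camera("scene");cv2.imwrite("pics/s2.png",p[:,:,::-1])
```

```text
[ 0.58740768 -0.16192077  0.15765783] [ 1.79995937e+02 -5.15596745e-02  9.01003692e+01] [ 42.05730223  19.19528149 -35.49656867  93.04833955  11.56030136
  71.48655058   4.47861673] 0.03253652296475595 [ 0.49768733  0.09783381 -1.65565036]
```

View pics/s2.png

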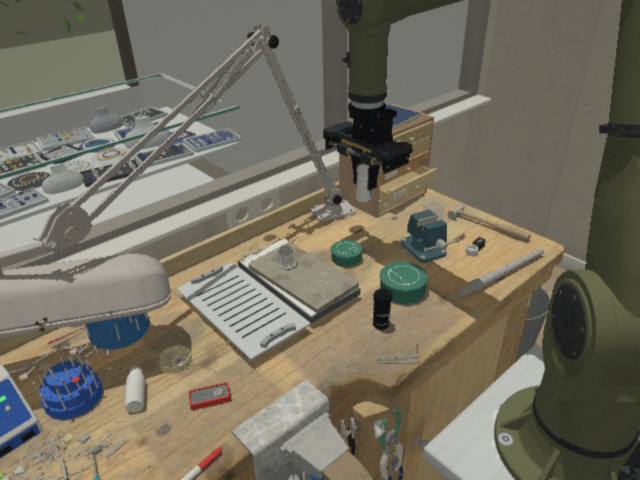

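The scene picture shows the bottle held upright at (364,180), above the bare bench beside the small tin, with nothing else disturbed. I'm lowering it now.

Emit:
servo_tool:
  commands: [0,0,15,0,0,0,0,0,25,0,0,0,0,0,25,0,0,0,0,0,25,0,0,0,0,0,15,0,0,0,0,0,10,0,0,0,0,0,5,0,0,0,0,0,2,0,0,0,0,0,1,0,0,0,0,0,0,0,0,0]

```text
time_s: 9.35
tool_pos: [0.5878, -0.164, 0.0354]
tool_rot: [179.9, 0.0, 90.0]
force: [-0.1, -0.4, -1.6]
grip_width: 0.0323
```

Emit:
servo_tool:
  commands: [0,0,1,0,0,0,0,0,0.7,0,0,0,0,0,0,0,0,0,0,0,0,0,0,0]

```text
time_s: 9.75
tool_pos: [0.5873, -0.1639, 0.0329]
tool_rot: [180.0, 0.0, 90.0]
force: [-0.1, 0.6, -0.4]
grip_width: 0.0326
```

Emit:
servo_tool:
  commands: [0,0,0.5,0,0,0,0,0,0,0,0,0]

```text
time_s: 9.95
tool_pos: [0.5874, -0.1639, 0.0327]
tool_rot: [180.0, 0.0, 90.0]
force: [-0.7, 0.8, 1.1]
grip_width: 0.0321
```

Emit:
servo_tool:
  commands: [0,0,0,0,0,0,0,0,0,0,0,0,0,0,0,0,0,0,0,0,0,0,0,0,0,0,0,0,0,0]
  jaw: 60

```text
time_s: 10.45
tool_pos: [0.5872, -0.1638, 0.0323]
tool_rot: [-180.0, 0.0, 90.0]
force: [0.2, 1.2, 0.1]
grip_width: 0.058
```

Emit:
servo_tool:
  commands: [0,0,-10,0,0,0,0,0,-15,0,0,0,0,0,-25,0,0,0,0,0,-30,0,0,0,0,0,-30,0,0,0,0,0,-30,0,0,0,0,0,-20,0,0,0]

```text
time_s: 11.15
tool_pos: [0.5884, -0.1637, 0.1967]
tool_rot: [179.7, 0.1, 90.0]
force: [0.4, -0.9, 0.3]
grip_width: 0.0599
```

Emit:
servo_tool:
  commands: [15,-15,0,0,0,0,30,-25,0,0,0,0,30,-25,0,0,0,0,30,-25,0,0,0,0,30,-25,0,0,0,0,30,-25,0,0,0,0,30,-25,0,0,0,0,14,-8,0,0,0,0,0,0,0,0,0,0]
  jaw: 87

```text
time_s: 12.05
tool_pos: [0.4142, 0.047, 0.1936]
tool_rot: [179.8, 0.2, 90.2]
force: [0.3, -0.2, 0.6]
grip_width: 0.087
```

Emit:
servo_tool:
  commands: [0,0,0,0,0,8,0,0,0,0,0,8.5,0,0,0,0,0,8.5,0,0,0,0,0,8.5,0,0,0,0,0,8.5,0,0,0,0,0,8.5,0,0,0,0,0,8.5,0,0,0,0,0,8.5,0,0,0,0,0,8.5,0,0,0,0,0,8.5]

```text
time_s: 13.05
tool_pos: [0.4156, 0.0439, 0.1931]
tool_rot: [-180.0, -0.1, 5.0]
force: [1.0, -0.1, 0.2]
grip_width: 0.0871
```

Emit:
servo_tool:
  commands: [0,0,0,0,0,6.5,0,0,0,0,0,0,0,0,0,0,0,0]

```text
time_s: 13.35
tool_pos: [0.415, 0.0444, 0.1928]
tool_rot: [-180.0, -0.0, -0.9]
force: [-0.0, 1.2, 0.9]
grip_width: 0.087
```

Run:
```python
from h import *
o=monitor.get_obs();print(o["tool_pos"],o["tool_rot"],o["qpos"],o["grip_width"],o["force"])
Tc=wpose();p,d=read_camera("wrist");im=p[:,:,::-1].copy();cv2.imwrite("pics/w3.png",im)
a=grid(wortho(im,Tc,.042,.40,.75,-.2,.28,.0007),.75,.28,.0007);cv2.imwrite("pics/w3o42.png",a)
a=grid(wortho(im,Tc,.027,.40,.75,-.2,.28,.0007),.75,.28,.0007);cv2.imwrite("pics/w3o27.png",a)
p,d=read_camera("side");cv2.imwrite("pics/side3.png",p[:,:,::-1])
```

```text
[0.41503865 0.04438418 0.19278282] [-1.79985926e+02 -4.59715859e-02 -9.35939046e-01] [ 52.99438062 -13.25329592 -54.47716033 114.55085036 -11.23481698
  73.49879895 -88.46377081] 0.08700200164800437 [-0.00623214  1.16942992  0.85532147]
```

View pics/w3.png

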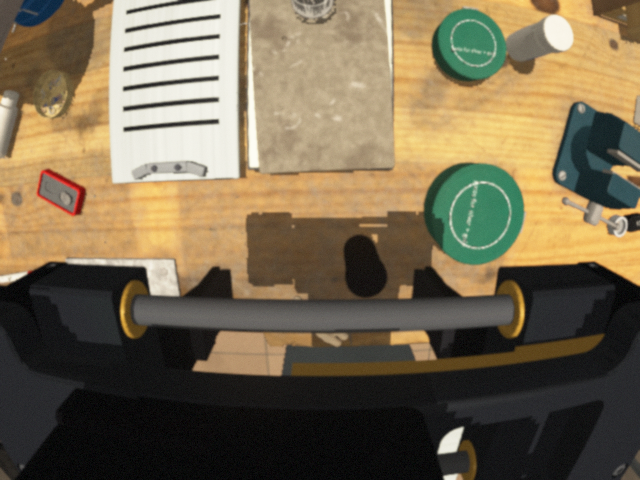

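View pics/w3o42.png

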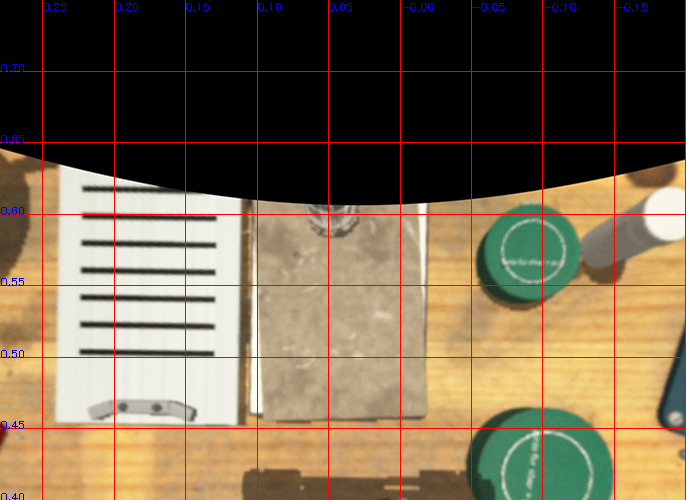

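View pics/w3o27.png

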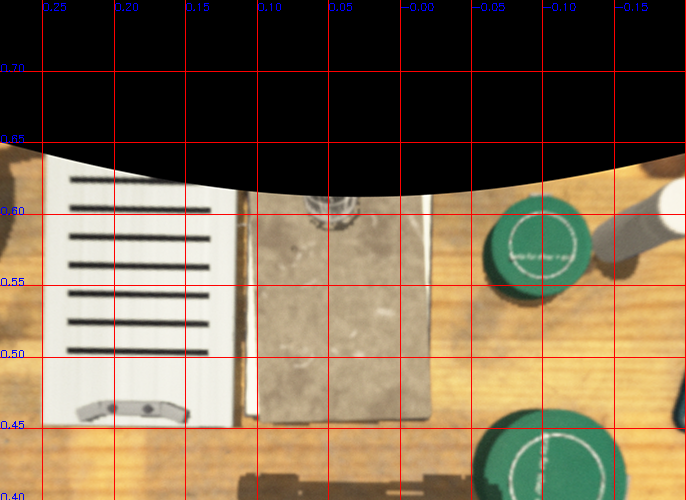

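View pics/side3.png

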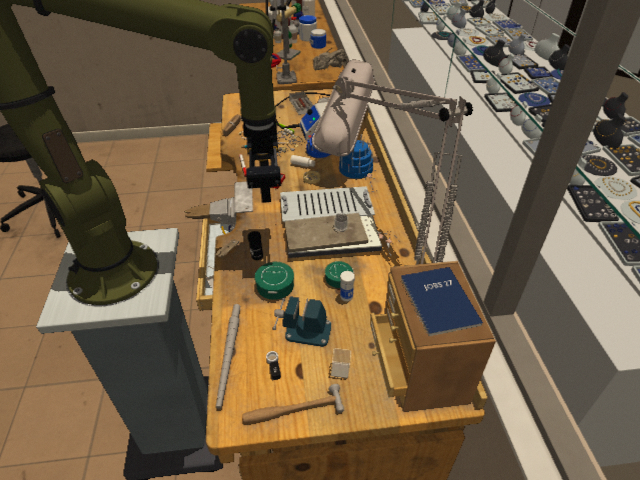

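The wrist picture shows the bottle standing at (540,35) beside the small tin at (470,45), and the side view confirms it is upright at (347,287). The board's near edge is at x≈0.458, so I'm lowering the fingers in front of it.

Emit:
servo_tool:
  commands: [8,0,15,0,0,0,7,0,25,0,0,0,0,0,30,0,0,0,0,0,30,0,0,0,0,0,25,0,0,0,0,0,15,0,0,0,0,0,10,0,0,0,0,0,5,0,0,0,0,0,3,0,0,0,0,0,0,0,0,0]

```text
time_s: 14.45
tool_pos: [0.4295, 0.045, 0.0344]
tool_rot: [-180.0, -0.0, -1.0]
force: [0.8, -0.1, 1.1]
grip_width: 0.0867
```

Run:
```python
from h import *
o=monitor.get_obs();print(o["tool_pos"],o["tool_rot"],o["qpos"],o["grip_width"],o["force"])
Tc=wpose();p,d=read_camera("wrist");im=p[:,:,::-1].copy();cv2.imwrite("pics/w4.png",im)
p,d=read_camera("scene");cv2.imwrite("pics/s4.png",cv2.resize(p[200:380,180:440,::-1],None,fx=3,fy=3))
```

```text
[0.42949138 0.04497166 0.03439998] [-1.79996399e+02 -5.96735769e-03 -9.92944207e-01] [  50.33864622    8.988999    -61.90247725  122.90334929    9.90338899
   53.24247663 -108.22525639] 0.08668507144198219 [ 0.75494592 -0.10369396  1.07081147]
```

View pics/w4.png

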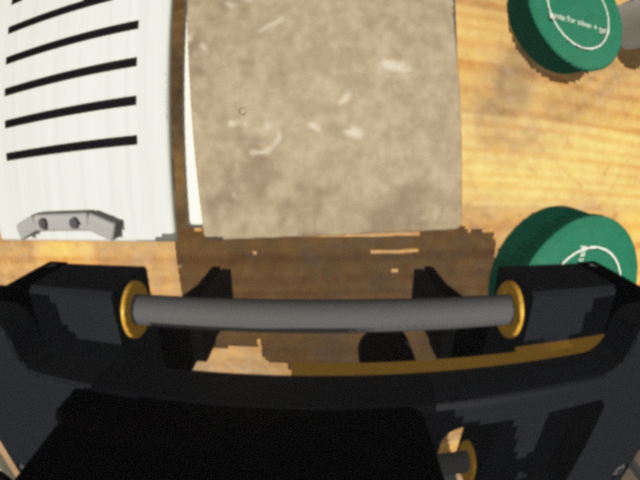

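View pics/s4.png

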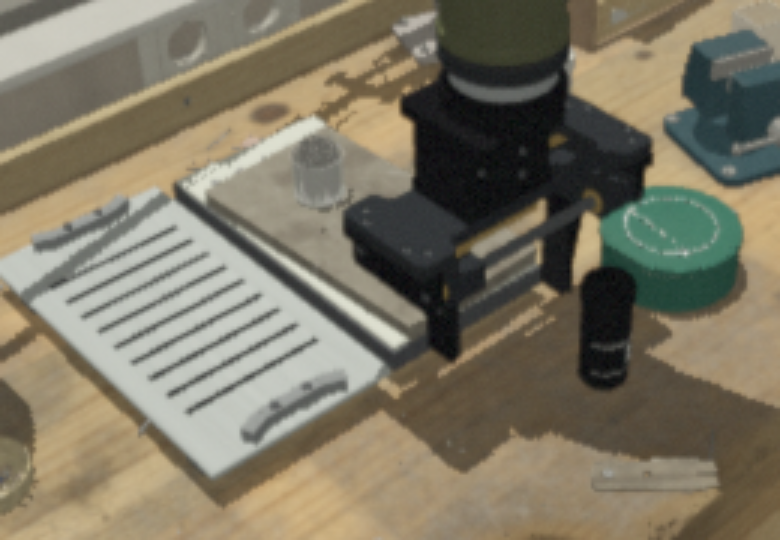

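Emit:
servo_tool:
  commands: [5,0,0,0,0,0,5,0,0,0,0,0,4,0,0,0,0,0,2,0,0,0,0,0,2,0,0,0,0,0,2,0,0,0,0,0,2,0,0,0,0,0,2,0,0,0,0,0,2,0,0,0,0,0,2,0,0,0,0,0]

```text
time_s: 15.55
tool_pos: [0.4554, 0.0456, 0.0339]
tool_rot: [-180.0, 0.2, -0.9]
force: [-6.7, 1.8, 4.0]
grip_width: 0.0864
```

Emit:
servo_tool:
  commands: [2,0,0,0,0,0,2,0,0,0,0,0,2,0,0,0,0,0,1.5,0,0,0,0,0,1,0,0,0,0,0,0,0,0,0,0,0,0,0,0,0,0,0]

```text
time_s: 16.25
tool_pos: [0.4638, 0.0448, 0.0338]
tool_rot: [-180.0, 0.3, -1.0]
force: [-5.9, 1.3, 4.3]
grip_width: 0.0869
```

Run:
```python
from h import *
o=monitor.get_obs();print(o["tool_pos"],o["tool_rot"],o["qpos"],o["grip_width"],o["force"])
Tc=wpose();p,d=read_camera("wrist");im=p[:,:,::-1].copy();cv2.imwrite("pics/w5.png",im)
p,d=read_camera("scene");cv2.imwrite("pics/s5.png",cv2.resize(p[200:380,180:440,::-1],None,fx=3,fy=3))
o=[]
for n in ["scene","side"]:
    p,d=read_camera(n);o.append(grid(ortho(p[:,:,::-1].copy(),n,.042,.43,.73,-.06,.28,.00085),.73,.28,.00085))
cv2.imwrite("pics/o5.png",np.hstack(o)[:,:800])
```

```text
[0.46376514 0.04478695 0.03376061] [-179.99944269    0.26342812   -0.99903788] [  46.08534166   15.14877427  -59.18671518  118.43408337   15.83020714
   54.98115196 -112.50196703] 0.08686066519101303 [-5.85179812  1.25953162  4.25215073]
```

View pics/w5.png

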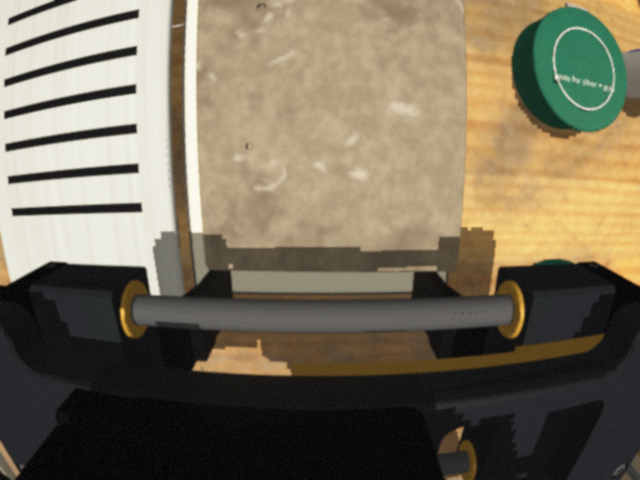

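View pics/o5.png

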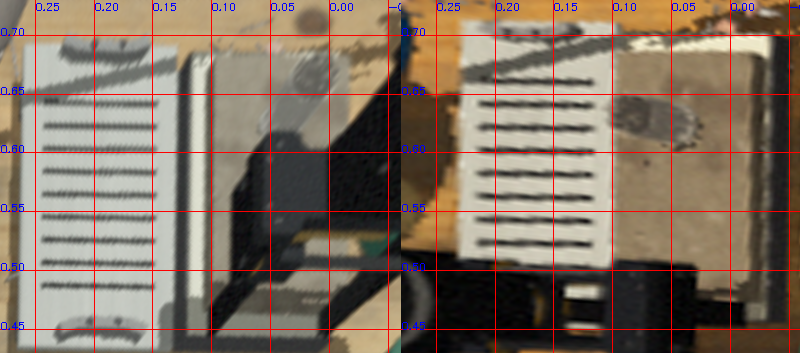

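Emit:
servo_tool:
  commands: [1.5,0,0,0,0,0,1.5,0,0,0,0,0,1.5,0,0,0,0,0,0,0,0,0,0,0,0,0,0,0,0,0]

```text
time_s: 16.95
tool_pos: [0.4685, 0.0445, 0.0337]
tool_rot: [180.0, 0.2, -1.0]
force: [-4.6, 0.0, 4.2]
grip_width: 0.0871
```

Emit:
servo_tool:
  commands: [-5,0,0,0,0,0,-10,0,0,0,0,0,-15,0,-5,0,0,0,-10,0,-20,0,0,0,0,0,-30,0,0,0,0,0,-35,0,0,0,0,0,-35,0,0,0,0,0,-35,0,0,0,0,0,-20,0,0,0]

```text
time_s: 17.85
tool_pos: [0.4312, 0.045, 0.2169]
tool_rot: [179.8, -0.3, -1.0]
force: [-0.3, -0.4, -0.4]
grip_width: 0.0872
```

Emit:
servo_tool:
  commands: [0,0,0,0,0,-8,0,0,0,0,0,-8.5,0,0,0,0,0,-8.5,0,0,0,0,0,-8.5,0,0,0,0,0,-8.5,0,0,0,0,0,-8.5,0,0,0,0,0,-8.5,0,0,0,0,0,-8.5,0,0,0,0,0,-8.5,0,0,0,0,0,-8.5]

```text
time_s: 18.85
tool_pos: [0.43, 0.045, 0.2142]
tool_rot: [179.9, 0.0, 83.8]
force: [1.2, -0.2, 0.5]
grip_width: 0.087
```

Emit:
servo_tool:
  commands: [-5,10,0,0,0,-5.5,-15,20,0,0,0,0,-15,25,0,0,0,0,-15,25,0,0,0,0,-15,25,0,0,0,0,-20,25,0,0,0,0,-20,20,0,0,0,0,-5,10,0,0,0,0,0,0,0,0,0,0,0,0,0,0,0,0]

```text
time_s: 19.85
tool_pos: [0.587, -0.0671, 0.2144]
tool_rot: [-180.0, -0.0, 89.1]
force: [-0.0, 1.0, 1.0]
grip_width: 0.0871
```

Run:
```python
from h import *
o=monitor.get_obs();print(o["tool_pos"],o["tool_rot"],o["qpos"],o["grip_width"],o["force"])
Tc=wpose();p,d=read_camera("wrist");im=p[:,:,::-1].copy();cv2.imwrite("pics/w6.png",im)
for z in (25,42):
  a=grid(wortho(im,Tc,z/1000,.43,.73,-.15,.28,.0006),.73,.28,.0006);cv2.imwrite(f"pics/w6o{z}.png",a)
```

```text
[ 0.58701232 -0.06707425  0.21442622] [-1.79973236e+02 -4.39678282e-02  8.90778953e+01] [ 42.19420681  16.52817105 -45.79148707  91.27423538  12.01759728
  77.33446764  -5.98799718] 0.08709047153239516 [-0.04420162  0.97963871  0.99070212]
```

View pics/w6.png

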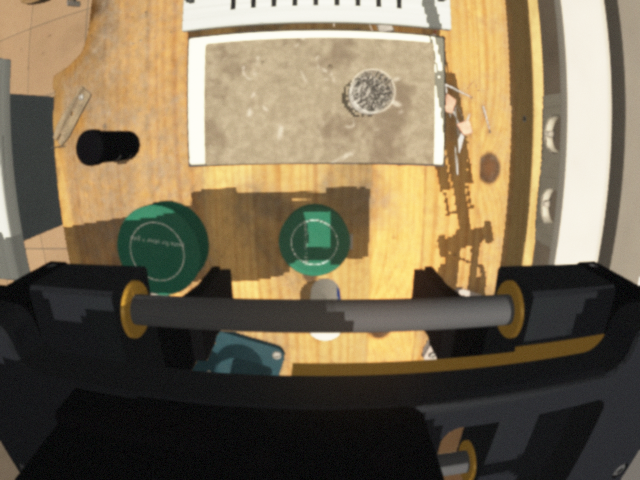

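View pics/w6o42.png

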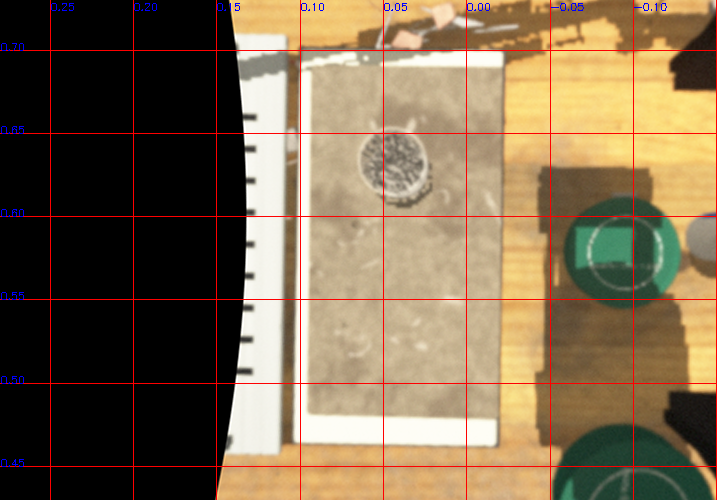

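View pics/w6o25.png

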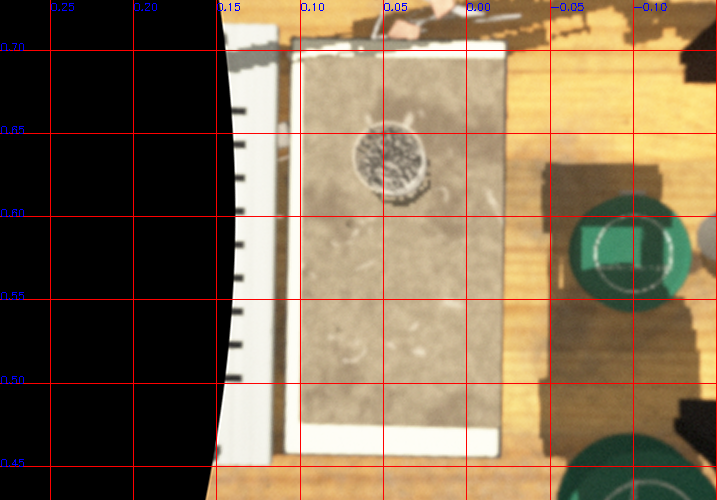

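The board is now square to the stand and centred at x≈0.585 (cheek middle 0.584), with the pot standing at wrist (370,92). I'm lowering the fingers behind its right edge.

Emit:
servo_tool:
  commands: [8,4,20,0,0,0,12,3,25,0,0,0,5,0,30,0,0,0,0,0,30,0,0,0,0,0,30,0,0,0,0,0,22,0,0,0,0,0,15,0,0,0,0,0,8,0,0,0,0,0,2,0,0,0,0,0,0,0,0,0]

```text
time_s: 20.9
tool_pos: [0.5957, -0.0438, 0.0332]
tool_rot: [179.9, 0.0, 89.0]
force: [0.3, 0.5, 0.5]
grip_width: 0.0873
```

Run:
```python
from h import *
p,d=read_camera("scene");cv2.imwrite("pics/s7.png",cv2.resize(p[200:380,180:440,::-1],None,fx=3,fy=3))
```

```text
(no output)
```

View pics/s7.png

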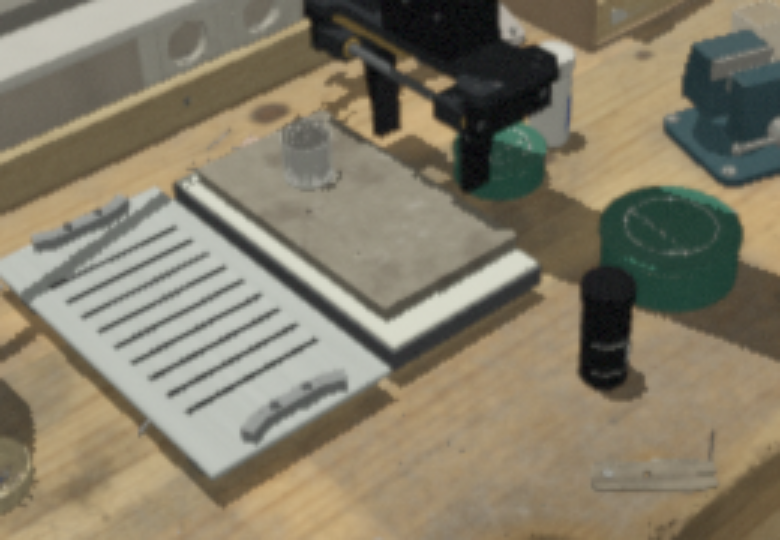

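Emit:
servo_tool:
  commands: [3,0,0.7,0,0,0,4,0,0,0,0,0,2,0,0,0,0,0,2,0,0,0,0,0,2,0,0,0,0,0,2,-0.1,0,0,0,0,3,-0.1,0,0,0,0,3,-0.1,0,0,0,0,3,-0.1,0,0,0,0,3,-0.1,0,0,0,0]

```text
time_s: 21.95
tool_pos: [0.5953, -0.0171, 0.0318]
tool_rot: [180.0, 0.0, 89.0]
force: [0.0, -4.4, 2.0]
grip_width: 0.0869
```

Emit:
servo_tool:
  commands: [3,-0.1,0,0,0,0,3,-0.1,0,0,0,0,3,-0.1,0,0,0,0,3,-0.1,0,0,0,0,3,-0.1,0,0,0,0,3,-0.1,0,0,0,0,3,-0.1,0,0,0,0,3,-0.1,0,0,0,0,3,-0.1,0,0,0,0,3,-0.1,0,0,0,0]

```text
time_s: 22.95
tool_pos: [0.5948, 0.0131, 0.0317]
tool_rot: [180.0, 0.0, 89.0]
force: [0.4, -4.9, 3.0]
grip_width: 0.0872
```

Run:
```python
from h import *
o=monitor.get_obs();print(o["tool_pos"],o["tool_rot"],o["grip_width"],o["force"])
p,d=read_camera("scene");cv2.imwrite("pics/s8.png",cv2.resize(p[200:380,180:440,::-1],None,fx=3,fy=3))
Tc=wpose();p,d=read_camera("wrist");im=p[:,:,::-1].copy();cv2.imwrite("pics/w8.png",im)
```

```text
[0.59478931 0.01311044 0.03174099] [1.79994377e+02 2.25487381e-02 8.89725870e+01] 0.08715761979540029 [ 0.37470461 -4.90864994  3.04341131]
```

View pics/s8.png

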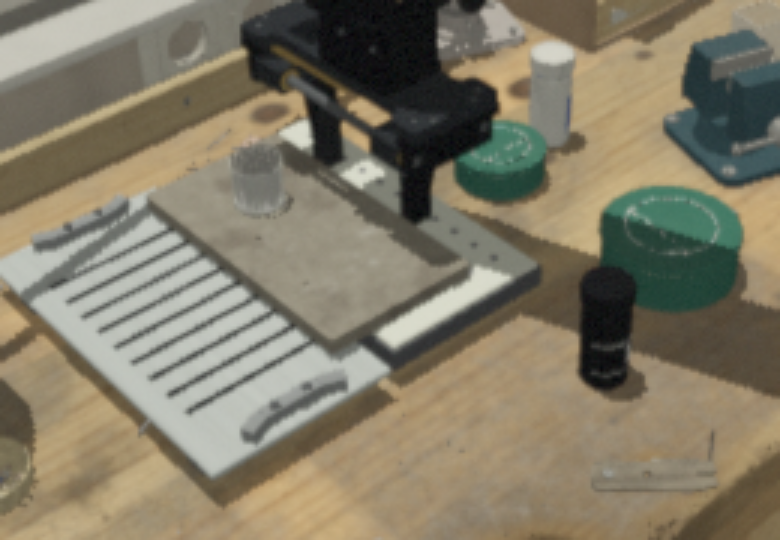

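View pics/w8.png

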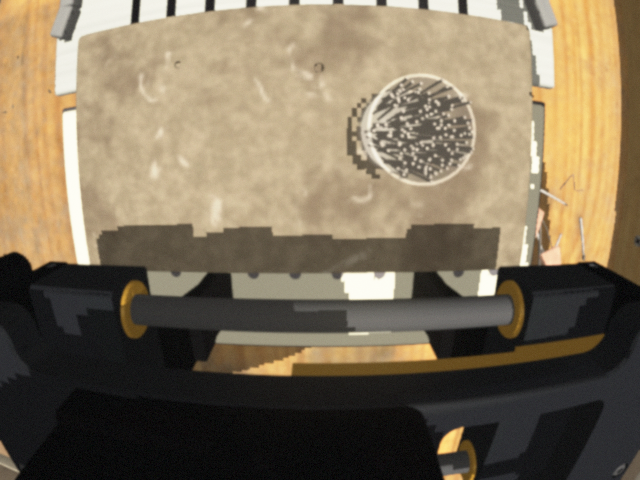

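Emit:
servo_tool:
  commands: [3,-0.1,0,0,0,0,3,-0.1,0,0,0,0,2,0,0,0,0,0,2,0,0,0,0,0,2,0,0,0,0,0,2,0,0,0,0,0,2,0,0,0,0,0,2,0,0,0,0,0,2,0,0,0,0,0,2,0,0,0,0,0]

```text
time_s: 24.05
tool_pos: [0.5949, 0.0345, 0.0317]
tool_rot: [-180.0, 0.1, 89.0]
force: [0.2, -5.1, 3.3]
grip_width: 0.0868
```

Emit:
servo_tool:
  commands: [2,0,0,0,0,0,2,0,0,0,0,0,2,0,0,0,0,0,2,0,0,0,0,0,2,0,0,0,0,0,2,0,0,0,0,0,2,0,0,0,0,0,2,0,0,0,0,0,2,0,0,0,0,0,2,0,0,0,0,0]

```text
time_s: 25.05
tool_pos: [0.5952, 0.0544, 0.0317]
tool_rot: [-180.0, 0.1, 88.9]
force: [-0.5, -7.2, 3.1]
grip_width: 0.0871
```

Run:
```python
from h import *
o=monitor.get_obs();print(o["tool_pos"],o["tool_rot"],o["grip_width"],o["force"])
p,d=read_camera("scene");cv2.imwrite("pics/s9.png",cv2.resize(p[200:380,180:440,::-1],None,fx=3,fy=3))
Tc=wpose();p,d=read_camera("wrist");im=p[:,:,::-1].copy();cv2.imwrite("pics/w9.png",im)
```

```text
[0.59524083 0.05435688 0.03171781] [-1.79983929e+02  6.58211689e-02  8.89453486e+01] 0.08712076405578215 [-0.50729841 -7.1612977   3.147138  ]
```

View pics/s9.png

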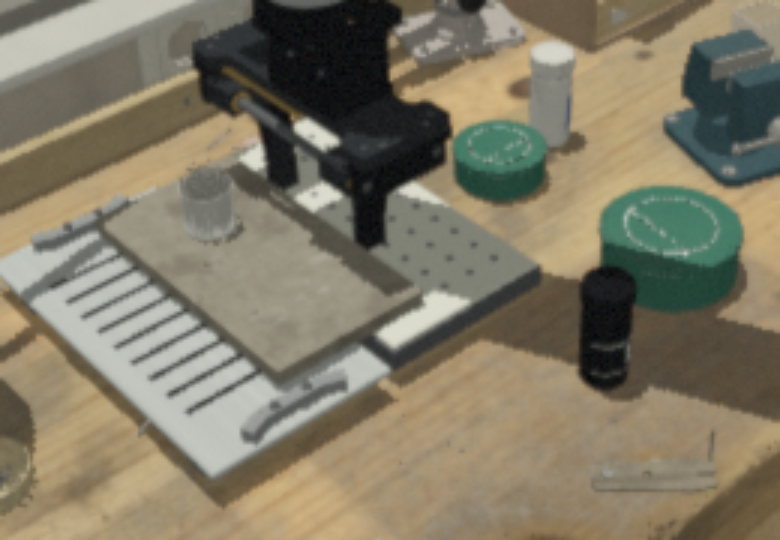

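View pics/w9.png

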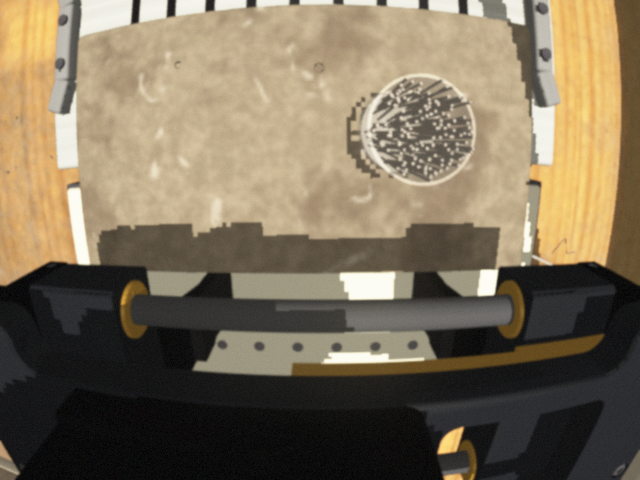

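Emit:
servo_tool:
  commands: [2,0,0,0,0,0,2,0,0,0,0,0,2,0,0,0,0,0,2,0,0,0,0,0,2,0,0,0,0,0,2,0,0,0,0,0,2,0,0,0,0,0,2,0,0,0,0,0,2,0,0,0,0,0,2,0,0,0,0,0]

```text
time_s: 26.15
tool_pos: [0.5954, 0.0754, 0.0315]
tool_rot: [-180.0, -0.0, 89.0]
force: [0.0, -4.3, 1.7]
grip_width: 0.0872
```

Emit:
servo_tool:
  commands: [2,0,0,0,0,0,2,0,0,0,0,0,2,0,0,0,0,0,2,0,0,0,0,0,2,0,0,0,0,0,2,0,0,0,0,0,2,0,0,0,0,0,2,0,0,0,0,0,1.5,0,0,0,0,0,1,0,0,0,0,0]

```text
time_s: 27.15
tool_pos: [0.5959, 0.0938, 0.0316]
tool_rot: [-180.0, 0.0, 89.0]
force: [-0.1, -1.9, -1.0]
grip_width: 0.0871
```

Run:
```python
from h import *
o=monitor.get_obs();print(o["tool_pos"],o["tool_rot"],o["grip_width"],o["force"])
p,d=read_camera("scene");cv2.imwrite("pics/s10.png",cv2.resize(p[200:380,180:440,::-1],None,fx=3,fy=3))
Tc=wpose();p,d=read_camera("wrist");im=p[:,:,::-1].copy();cv2.imwrite("pics/w10.png",im)
```

```text
[0.59592299 0.09375162 0.03160988] [-1.79996149e+02  2.34444520e-03  8.89846994e+01] 0.08710597331820812 [-0.07406104 -1.88588916 -1.02123996]
```

View pics/s10.png

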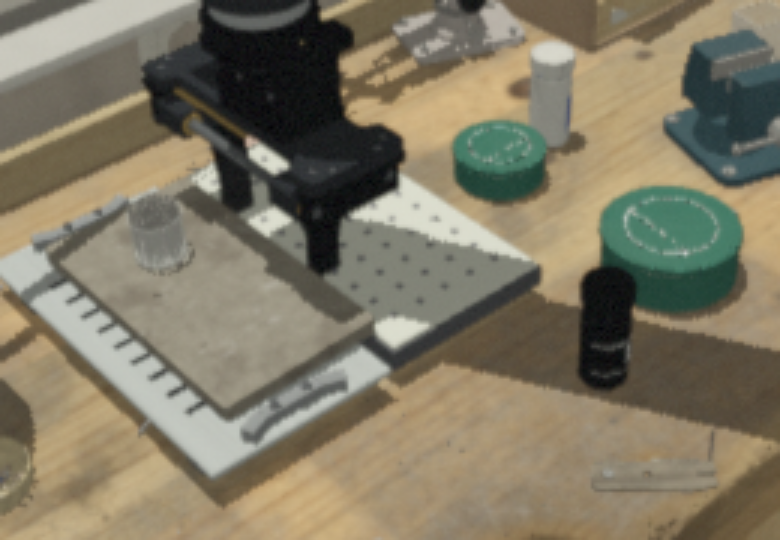

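View pics/w10.png

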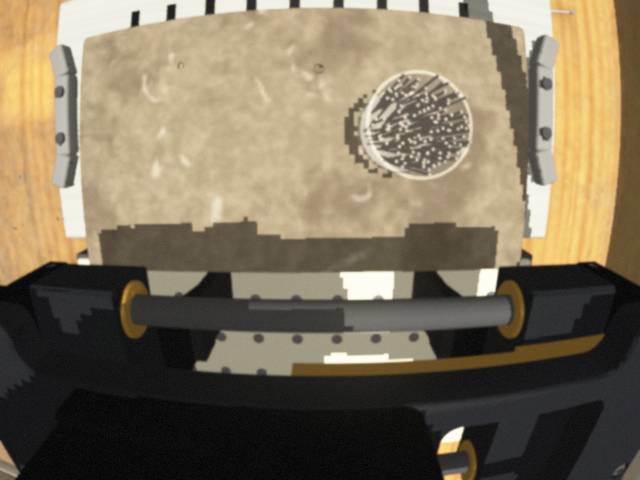

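Emit:
servo_tool:
  commands: [1.5,0,0,0,0,0,1.5,0,0,0,0,0,1.5,0,0,0,0,0,1.5,0,0,0,0,0,1.5,0,0,0,0,0,1.5,0,0,0,0,0,1.5,0,0,0,0,0,1.5,0,0,0,0,0,1.5,0,0,0,0,0,1,0,0,0,0,0]

```text
time_s: 28.25
tool_pos: [0.5963, 0.1081, 0.0317]
tool_rot: [180.0, 0.0, 89.0]
force: [0.7, -4.2, 0.8]
grip_width: 0.087
```

Run:
```python
from h import *
o=monitor.get_obs();print(o["tool_pos"],o["tool_rot"],o["grip_width"],o["force"])
p,d=read_camera("scene");cv2.imwrite("pics/s11.png",cv2.resize(p[200:380,180:440,::-1],None,fx=3,fy=3))
Tc=wpose();p,d=read_camera("wrist");im=p[:,:,::-1].copy();cv2.imwrite("pics/w11.png",im)
```

```text
[0.59634874 0.10811824 0.03173295] [1.79984265e+02 1.00520687e-02 8.89771954e+01] 0.08699926815337006 [ 0.74920331 -4.2238054   0.80480889]
```

View pics/s11.png

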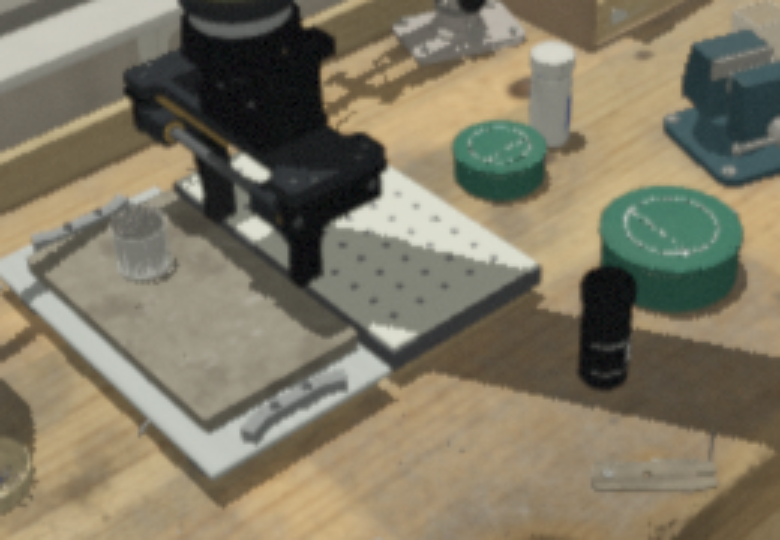

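View pics/w11.png

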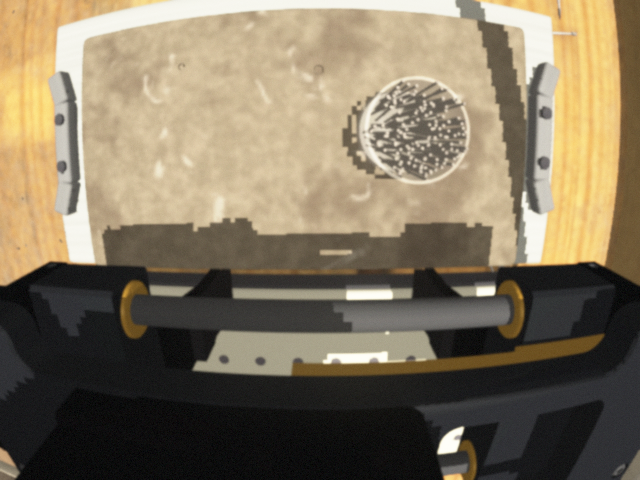

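Emit:
servo_tool:
  commands: [1.5,0,0,0,0,0,1.5,0,0,0,0,0,1,0,0,0,0,0,0.5,0,0,0,0,0,0,0,0,0,0,0]

```text
time_s: 28.85
tool_pos: [0.5964, 0.1126, 0.0317]
tool_rot: [180.0, 0.0, 89.0]
force: [-0.6, -3.8, 1.5]
grip_width: 0.0872
```

Run:
```python
from h import *
o=monitor.get_obs();print(o["tool_pos"],o["tool_rot"],o["grip_width"],o["force"])
Tc=wpose();p,d=read_camera("wrist");im=p[:,:,::-1].copy();cv2.imwrite("pics/w12.png",im)
a=[grid(wortho(im,Tc,z,.44,.73,.09,.27,.0005),.73,.27,.0005,.02) for z in (.025,.037)]
cv2.imwrite("pics/w12o.png",np.hstack(a))
```

```text
[0.59639412 0.11263438 0.03171041] [1.79989016e+02 1.18186740e-03 8.89793441e+01] 0.08721540704811877 [-0.55160091 -3.78810362  1.48047492]
```

View pics/w12o.png

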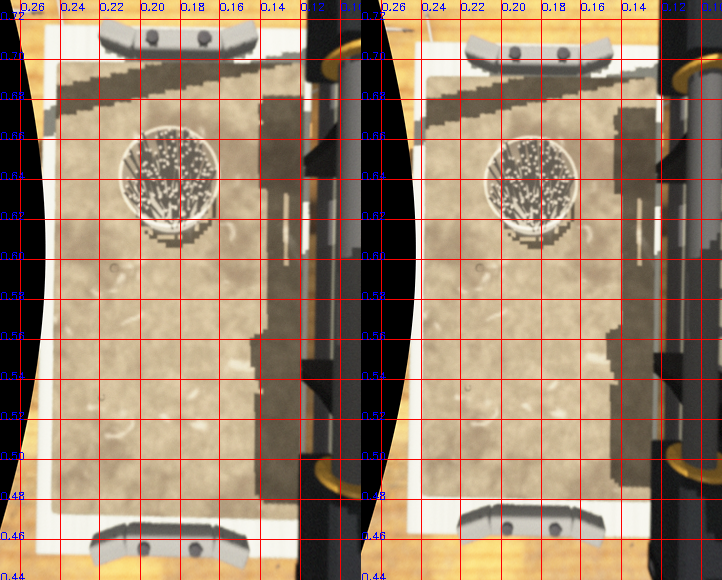

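Emit:
servo_tool:
  commands: [1,0,0,0,0,0,0.7,0,0,0,0,0,0,0,0,0,0,0,0,0,0,0,0,0]

```text
time_s: 29.3
tool_pos: [0.5964, 0.1143, 0.0317]
tool_rot: [180.0, -0.0, 89.0]
force: [-0.6, -3.6, 1.7]
grip_width: 0.0876
```

Emit:
servo_tool:
  commands: [-3,0,0,0,0,0,-8,0,0,0,0,0,-15,0,-5,0,0,0,-20,0,-20,0,0,0,-10,0,-30,0,0,0,0,0,-35,0,0,0,0,0,-35,0,0,0,0,0,-35,0,0,0,0,0,-30,0,0,0,0,0,0,0,0,0]

```text
time_s: 30.3
tool_pos: [0.5978, 0.0583, 0.2268]
tool_rot: [179.5, -0.0, 88.9]
force: [0.7, -0.3, -0.5]
grip_width: 0.087
```

Run:
```python
from h import *
o=monitor.get_obs();print(o["tool_pos"],o["tool_rot"],o["grip_width"],o["force"])
Tc=wpose();p,d=read_camera("wrist");im=p[:,:,::-1].copy();cv2.imwrite("pics/w13.png",im)
np.savez("pics/w13.npz",p=p,d=d,Tc=Tc)
a=[grid(wortho(im,Tc,z,.44,.73,.09,.27,.0005),.73,.27,.0005,.02) for z in (.025,.037)]
cv2.imwrite("pics/w13o.png",np.hstack(a))
p,d=read_camera("scene");cv2.imwrite("pics/s13.png",cv2.resize(p[200:380,180:440,::-1],None,fx=3,fy=3))
for n in ["scene","side"]:
    p,d=read_camera(n);W=cloud(n,d).reshape(-1,3)
    for y in (.135,.165,.2,.23):
        for x in (.5,.57,.665):
            m=(abs(W[:,0]-x)<.012)&(abs(W[:,1]-y)<.008);print(n,x,y,np.round(np.median(W[m,2]),4) if m.sum() else None,end=' | ')
    print()
cv2.imwrite("pics/side13.png",p[:,:,::-1])
```

```text
[0.59779439 0.05831505 0.22677962] [ 1.79522026e+02 -3.49983286e-02  8.89356025e+01] 0.08696553245004476 [ 0.68352194 -0.29251785 -0.54038231]
scene 0.5 0.135 0.0341 | scene 0.57 0.135 0.0342 | scene 0.665 0.135 0.0344 | scene 0.5 0.165 0.0344 | scene 0.57 0.165 0.0346 | scene 0.665 0.165 None | scene 0.5 0.2 0.0345 | scene 0.57 0.2 0.0343 | scene 0.665 0.2 0.0344 | scene 0.5 0.23 0.0343 | scene 0.57 0.23 0.0344 | scene 0.665 0.23 0.0345 | 
side 0.5 0.135 0.0366 | side 0.57 0.135 0.0376 | side 0.665 0.135 0.0375 | side 0.5 0.165 0.0388 | side 0.57 0.165 0.0396 | side 0.665 0.165 0.0387 | side 0.5 0.2 0.0394 | side 0.57 0.2 0.0394 | side 0.665 0.2 0.0394 | side 0.5 0.23 0.0391 | side 0.57 0.23 0.0394 | side 0.665 0.23 0.0383 |
```

View pics/w13o.png

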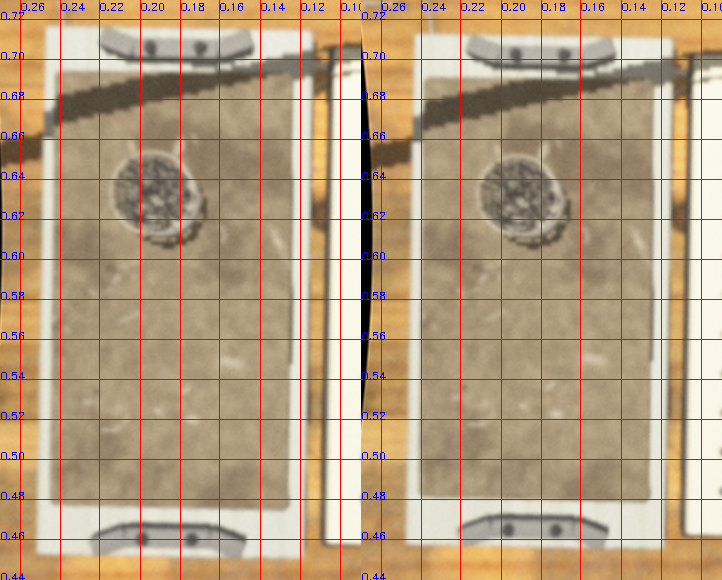

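View pics/s13.png

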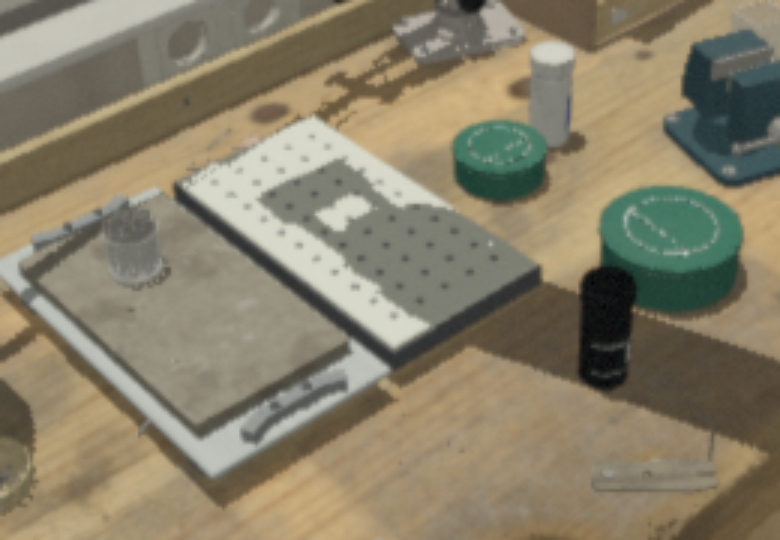

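View pics/w13.png

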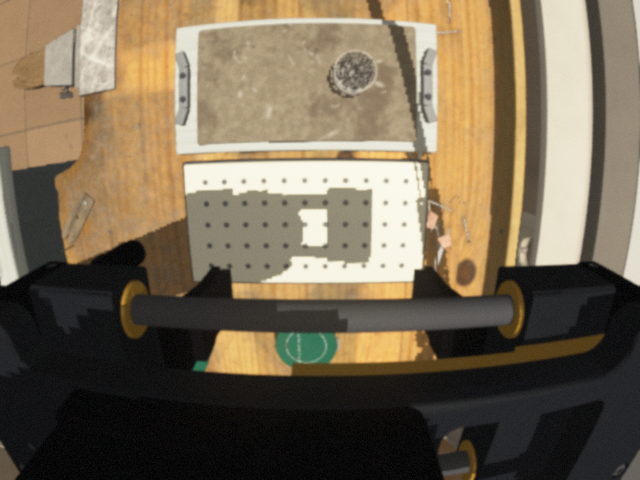

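View pics/side13.png

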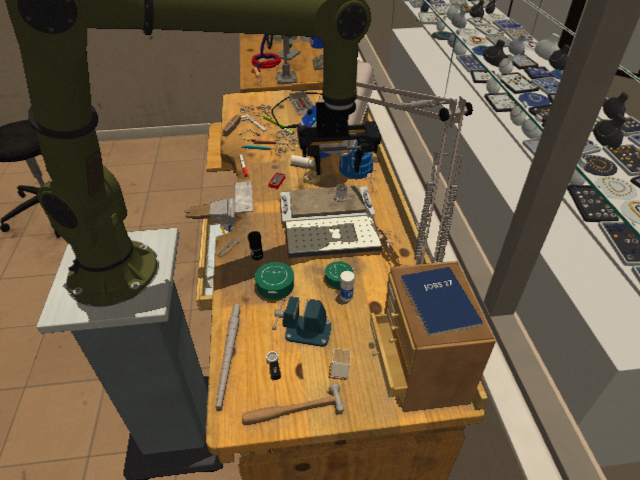

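The board lies flat between the cheeks with about 8 mm of deck showing on both open sides, and the pot is standing at wrist (352,73). The bottle is upright beside the small tin, and the gripper is clear at z≈0.23. I'm handing in now.

```bash
python3 -c "
from h import *
print(env.sign_off(),monitor.get_obs()['time_s'])"
```

```text
the job is handed in; nothing more can be done
the job is handed in; nothing more can be done
```

The job is done and handed in at about 30.5 s of the 64 s allowed. `sign_off` gives no verdict, so the checks below are my own.

- **Bottle:** I lifted the white wax bottle off the stand and set it upright on the bench, about 15 mm from the small green tin.
- **Push:** I slid the board 20–25 mm along the hearth to square it with the stand. Then I slid it sideways across the step with the open fingers, without lifting it. The pushing force stayed around 7 N or less in the readings taken.
- **Board:** The last pictures show it flat to within about 3 mm in the depth readings. It sits between both cheeks, with about 8.5 mm and 7.5 mm of deck showing on the two open sides.
- **Other things:** The pot is still standing on the board. The bottle is upright, nothing else appears disturbed, and the gripper is clear at z ≈ 0.23 m.
- **Disagreements:**
    - The fixed cameras' depth heights differed by about 2–5 mm.
    - The wrist and fixed cameras differed by 3–5 mm on horizontal position. I used the wrist camera for the moves.

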